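# Slide the top well plate off the stack onto the loading bed

## Task

Take the sample cup off the stack of well plates and stand it on the worktop, then push the top plate sideways off the stack, sliding and not lifting it, onto the raised loading bed until it lies against the bed's end stop. Leave the two plates below where they are, and finally stand the cup back upright on the middle of the two plates that remain. Do not disturb the bottles and the tape roll standing around.

Things in the scene. Friction and masses are not known exactly. Their poses are not given: they have to be found in the camera images.
- station: Fixed plate station on the worktop; origin: centre of its underside, z up, x = slide direction from stack to bed (away from the robot, turned up to 32 deg). Aluminium base x -108 to +118 mm, 172 mm wide, 8 mm thick; the stack stands on it centred near x = -52 mm. Raised white loading bed x +3 to +117 mm, its top at z = 34 mm, 2 mm below the top plate's underside. Space behind the stack (-x) is clear.
- bed (a point): Point on the bed's top where the middle of a plate's underside lies when it is against the end stop (station x +62, y 0, z 34 mm). The steel stop's face is 43 mm further on in x, 10 mm high above the bed. Side rails 6 mm high leave 4 mm play each side of the plate; their entries flare outward towards the stack.
- plate_top: Top one of three equal loose white lidded well plates in a stack: 86 mm (own x, along the slide) x 128 mm (own y) x 14 mm thick, 0.12 kg. Origin: centre of underside. Undersides start at z = 8, 22, 36 mm; parallel to the station within 1 deg, in line within 2 mm. Faces are flat and only friction (under 3 N) holds them: the top one slides alone if only its edge is pushed.
- plate_middle: Middle plate of the stack, same size as plate_top; origin: centre of its underside. Must stay in place (within 6 mm).
- plate_bottom: Bottom plate of the stack, same size as plate_top; origin: centre of its underside. Must stay in place (within 6 mm).
- cup: Closed round sample cup with dark snap lid, standing upright on the top plate as a weight: wall diameter about 52 mm, lid 55 mm (the top 8 mm), 58 mm tall, 0.2 kg. Origin: centre of underside. Can be grasped from above by wall or lid. The worktop right of the station, x 0.40 to 0.52, y -0.20 to -0.08 m, is kept free to stand it on.
- tape: Bystander: roll of tape lying flat, 52 mm across, 19 mm high, on the worktop right of the stack. Origin: centre of its underside. Keep clear of the tall fixed dispenser (over 0.3 m high) beyond it: x 0.57 to 0.80, y -0.33 to 0.02 m.
- dropper: Bystander: small amber bottle, 35 mm across, 85 mm tall, on the worktop left of the bed. Origin: centre of its underside.
- bottle: Bystander: white reagent bottle with black cap, 57 mm across, 132 mm tall, well to the right. Origin: centre of its underside.

How it is judged (in metres and radians):
On the way, in this order (a step that is already met when the one before it is completed fails the run):
1. the cup stands upright and released on the worktop, the top plate still on the stack (height (world z) of cup below 0.006 m and angle between cup's own z axis and vertical below 0.1 rad and linear speed of cup below 0.03 m/s and contact force between cup and the fingers below 0.1 N and x of plate_top in the frame of station below -0.03 m), for 0.2 s.
2. the top plate lies on the bed against its end stop while the cup stands on the worktop (x of plate_top in the frame of station between 0.056 and 0.068 m and y of plate_top in the frame of station between -0.01 and 0.01 m and z of plate_top in the frame of station between 0.031 and 0.038 m and angle between the x axis of plate_top and the x axis of station, either way round below 0.08 rad and angle between plate_top's own z axis and vertical below 0.05 rad and height (world z) of cup below 0.006 m), for 0.2 s.
At the end, for the whole second after the job is handed in: Top plate flat on the bed, within 6 mm of the stop, 10 mm of the middle line and 0.08 rad of the station; the other two plates within 6 mm of their start and 0.08 rad of the station; cup upright and at rest on the middle plate within 25 mm of its centre (x of plate_top in the frame of station between 0.056 and 0.068 m and y of plate_top in the frame of station between -0.01 and 0.01 m and z of plate_top in the frame of station between 0.031 and 0.038 m and angle between the x axis of each of plate_top, plate_bottom, plate_middle and the x axis of station, either way round below 0.08 rad and angle between plate_top's own z axis and vertical below 0.05 rad and distance of each of plate_bottom, plate_middle from where it was at the start of the episode below 0.006 m and horizontal distance between cup and plate_middle below 0.025 m and z of cup in the frame of plate_middle between 0.011 and 0.018 m and angle between cup's own z axis and vertical below 0.1 rad and linear speed of each of cup, plate_top below 0.02 m/s); the robot touches nothing.
It fails at once if the middle or bottom plate is displaced by more than 10 mm (distance of any of plate_middle, plate_bottom from where it was at the start of the episode above 0.01 m).
It fails at once if the top plate is lifted more than 10 mm off the stack (z of plate_top in the frame of station above 0.046 m).
It fails at once if the cup is tipped over (angle between cup's own z axis and vertical above 0.6 rad).
It fails at once if a bottle or the tape roll is moved by more than 15 mm (distance of any of tape, dropper, bottle from where it was at the start of the episode above 0.015 m).
It also fails if it takes over 72 s, if anything falls off the work surface, if the arm or the gripper's body presses on something with over 40 N, if the wrist force passes 120 N, or if a joint passes its speed limit or range.

## Robot

A 7-joint arm with a two-finger parallel gripper is mounted at the origin on a cart in front of the work surface, level with it; the furniture and walls round the work are solid. World frame = base frame: x ahead of the robot, y to its left, z up, the work surface at z = 0. Lengths are in mm, angles in rad, forces in N, time in s.
With the tool pointing down it reaches from about 400 to 900 mm from the base axis. Payload 5.5 kg.
Tool frame: the origin (TCP) lies on the centre line of the jaws, within the pads' length; the fingertips stand 11 mm ahead of it and the grasp point (between the pads) lies 8 mm behind it; x points along the fingers, z is the direction in which the jaws open and shut, and the axes are right-handed (so a half turn about x gives the same grasp; the last joint's range is limited). The gripper opens to 85 mm and grips with 20 to 120 N. Pads are 22 mm wide; open, the fingers measure 114 mm over their backs; the gripper's body (76 mm by 85 mm) begins 54 mm behind the grasp point. The pads swing forward as they close: fully open they stand 13 mm farther back than shut.
Start: joints at [1.495, 0.501, -0.427, 1.55, 0.221, 1.138, -0.21], TCP at [216.064, -613.038, 242.31] pointing down, gripper open.
Joint ranges: [-2.88, 2.88], [-0.31, 2.03], [-1.54, 1.56], [0.2, 2.42], [-1.41, 4.55], [0.19, 2.02], [-2.57, 2.57]. Speed limits (rad/s): [2.57, 2.57, 3.14, 3.14, 3.14, 3.14, 3.14].

## Interface

Orientations are given as [roll, pitch, yaw] about the fixed x, y, z axes, in that order (R = Rz(yaw) Ry(pitch) Rx(roll)).
In Python, from workcell import telemetry, eyes, arm gives the robot as it stands.
- The arm moves only by the tool jog_arm, never from a script. Its argument "increments" is a list of rows, each a list of 5 numbers: the closure, from -1 (fully open) to 1 (shut), then the shift along the tool's x, y, z in mm, then the turn about the tool's x in degrees. In form: [[grip, tx, ty, tz, turn], ...]. A call has 1 to 8 rows; each row shifts and turns the pose as measured when the row begins, along the tool's axes as they then stand; what a row does not reach is not made up. A row lasts 1/8 s, in which the tool goes at most 62.5 mm and 10.7 degrees, less where a joint would pass 70% of its speed; a pose out of reach is approached as far as the arm can. A call is refused whole if a number of a shift passes 62.5 or a number of a turn 10.7, either way. A call with a gripper value outside its range is refused whole. The fingers move at their own pace and stop on an object; "newtons" is the grip in N (left out, the last holds). Time passes only in rows, so rows that do not move let the fingers close. It gives the time, the measured TCP pose, the force and the opening at its end, in the units of the state.
- telemetry.get_state(): the state, without advancing time (a new reading comes with each control period).
- eyes.capture(name): name is "side" or "top" or "wrist"; returns a dict with "frame" (384x512x3 uint8, blue, green, red), "z_map" (384x512 float32, mm along the optical axis (not along the pixel's ray), 0 where there is no reading), "intrinsics" (3x3 intrinsics, pixels), "cam_to_world" (4x4, takes a point from camera to world coordinates); the wrist camera has in their place "hand_eye" (4x4, takes a point from camera to tool coordinates, whose origin is the TCP and whose axes are the tool frame's). Camera axes: x right, y up, looking along -z (the intrinsics and any distortion apply to the point x, -y, -z); pixel columns grow to the right and rows downward; lengths in mm; the calibration is good to about 2 mm. A picture is of the moment at which its call begins: read the wrist's pose just before it.
- arm.close_job(): hands the job in, once; it reports no verdict.
The state is a dict: "t": time; "joints": joint angles; "dq": joint speeds; "joint_efforts": joint torques, N m; "tcp_pos": TCP position; "ee_rot": TCP orientation; "force": force on the tool from outside, world axes, zero at the start; "torque": the same for the moment, N m; "finger_gap": finger opening in mm.
Only numpy, scipy, OpenCV 4.12 (cv2) and the standard library are available. Lean on these libraries where they do the work, as an engineer would, in place of code of your own. Each camera call takes 0.05 s, during which the arm holds its last target.

## Working session

There is one attempt and no reset: what is moved stays moved. The work goes in short steps, Python scripts to look and compute and a tool call to move; the robot and the scene stay as the last step left them, time stands still between calls to the robot, and variables do not carry over. Pictures are saved under pics/ and viewed, and the job is handed in when it is done.

Besides the shell and the picture viewer there is one more tool, called by a JSON object that holds its "fn" and its "kwargs", one argument or row to a line. jog_arm: Moves the arm, as the interface text tells. Its arguments: {"type":"object","properties":{"increments":{"type":"array","items":{"type":"array","items":{"type":"number"}}},"newtons":{"type":"number"}},"required":["increments"]}

```bash
mkdir -p pics; ls
python3 - <<'E'
from workcell import telemetry, eyes
import cv2, numpy as np, pickle
print(telemetry.get_state())
for n in ("side","top"):
    c=eyes.capture(n); cv2.imwrite(f"pics/{n}0.png",c["frame"]); pickle.dump(c,open(f"{n}0.pkl","wb"))
    print(n,c["intrinsics"],c["cam_to_world"],[k for k in c])
E
```

```text
pics
{'t': 0.0, 'joints': array([ 1.49519472,  0.50185331, -0.42678506,  1.55143984,  0.22081668,
        1.1383225 , -0.21031366]), 'dq': array([ 0.00025373,  0.00340132,  0.00091097,  0.0010103 , -0.00172606,
       -0.00012109, -0.00087897]), 'joint_efforts': array([ 1.60273489e-04, -5.69519448e+01, -5.81542879e+00, -2.80937523e+01,
        1.08370953e-02,  1.20527262e-02,  1.65213328e-05]), 'tcp_pos': array([ 215.75547814, -612.43253441,  241.25960638]), 'ee_rot': array([3.11799013, 1.56883363, 1.8860362 ]), 'force': array([0.62054097, 0.27115977, 0.83630223]), 'torque': array([0.01390961, 0.04461455, 0.01275246]), 'finger_gap': 85.72012698476485}
side [[360.16751508   0.         257.11677227]
 [  0.         360.16751508 189.48398583]
 [  0.           0.           1.        ]] [[ 7.53480291e-01  5.44880718e-01 -3.67929960e-01  2.09593148e+02]
 [-6.57470464e-01  6.24620740e-01 -4.21404224e-01 -3.88658187e+02]
 [ 2.01647968e-04  5.59422858e-01  8.28882395e-01  8.96350773e+02]
 [ 0.00000000e+00  0.00000000e+00  0.00000000e+00  1.00000000e+00]] ['frame', 'z_map', 'intrinsics', 'cam_to_world']
top [[402.29177351   0.         257.7622051 ]
 [  0.         402.29177351 191.38272883]
 [  0.           0.           1.        ]] [[ 2.15429337e-02  9.81641809e-01 -1.89513221e-01  3.52616253e+02]
 [-9.99761077e-01  2.04506760e-02 -7.71739351e-03  8.09916625e+00]
 [-3.70004264e-03  1.89634198e-01  9.81847840e-01  1.17484725e+03]
 [ 0.00000000e+00  0.00000000e+00  0.00000000e+00  1.00000000e+00]] ['frame', 'z_map', 'intrinsics', 'cam_to_world']
```

View pics/side0.png

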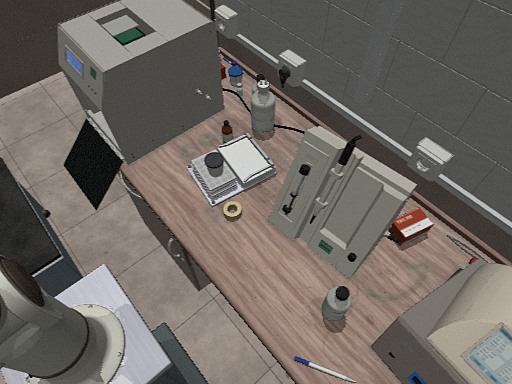

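View pics/top0.png

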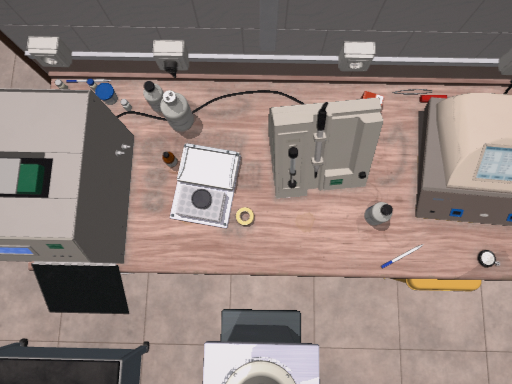

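The top view shows the station around pixel (207,186), the cup at (202,199), the tape at (245,216), the dropper at (169,158) and the bottle at (381,212). Next I'll measure these.

```bash
cat > h.py <<'E'
import numpy as np, cv2, pickle
from scipy.spatial.transform import Rotation as R
def world(c,T=None):
    T=c["cam_to_world"] if T is None else T
    K=c["intrinsics"];z=c["z_map"].astype(float)
    v,u=np.mgrid[0:z.shape[0],0:z.shape[1]]
    P=np.stack([(u-K[0,2])/K[0,0]*z,-(v-K[1,2])/K[1,1]*z,-z,np.ones_like(z)],-1)@T.T
    P=P[...,:3]; P[z<=0]=np.nan
    return P
def tcpT(s):
    T=np.eye(4);T[:3,:3]=R.from_euler('xyz',s["ee_rot"]).as_matrix();T[:3,3]=s["tcp_pos"];return T
E
python3 - <<'E'
from h import *
for n in ("side","top"):
    c=pickle.load(open(n+"0.pkl","rb"));P=world(c)
    roi=(P[...,0]>380)&(P[...,0]<760)&(P[...,1]>-120)&(P[...,1]<380)
    tab=roi&(abs(P[...,2])<12); print(n,"table z",np.nanmedian(P[tab][:,2]))
    hsv=cv2.cvtColor(c["frame"],cv2.COLOR_BGR2HSV)
    # cup lid
    m=(roi&(P[...,2]>98)&(P[...,2]<125)&(P[...,0]<560)).astype(np.uint8)
    k,l,st,ce=cv2.connectedComponentsWithStats(m)
    for i in range(1,k):
        if st[i,4]>30:
            q=P[l==i]; print("high",st[i],ce[i],np.nanmean(q,0),np.nanmin(q,0),np.nanmax(q,0))
    for lo,hi in((44,56),(28,41)):
        m=(roi&(P[...,2]>lo)&(P[...,2]<hi)).astype(np.uint8)
        k,l,st,ce=cv2.connectedComponentsWithStats(m)
        for i in range(1,k):
            if st[i,4]>60:
                q=P[l==i]; r=cv2.minAreaRect(q[:,:2].astype(np.float32)); print(lo,st[i],np.nanmedian(q[:,2]),r)
    m=roi&(P[...,2]>10)&(P[...,2]<26)&(hsv[...,1]>60)
    q=P[m];print("tape?",len(q),np.nanmean(q,0),np.nanmin(q,0),np.nanmax(q,0))
    x=c["frame"]
    v,u=np.where(roi); x=x[v.min():v.max(),u.min():u.max()]
    cv2.imwrite(f"pics/{n}0z.png",cv2.resize(x,None,fx=3.2,fy=3.2,interpolation=cv2.INTER_CUBIC)[:600,:800]); print(v.min(),u.min(),x.shape)
E
```

```text
side table z -0.4220868908776083
high [205 152  19  17 249] [213.81526104 159.99598394] [534.87288107 168.59969963 105.33057008] [508.76499647 141.70887439  99.58546518] [559.77711171 196.3702717  109.39265458]
44 [192 150  45  41 635] 49.531563007895215 ((537.0043334960938, 183.60543823242188), (130.81219482421875, 85.84114837646484), 80.73979949951172)
44 [272 207  27  22 133] 50.61917573139897 ((581.1608276367188, -76.12694549560547), (12.55508804321289, 88.35769653320312), 7.467653274536133)
28 [ 217  133   59   51 1481] 33.724670367173644 ((644.0380249023438, 164.60536193847656), (167.94436645507812, 113.2492904663086), 83.27317810058594)
28 [205 179  32  15  81] 37.59111484016523 ((520.6603393554688, 126.2825927734375), (32.78876495361328, 91.23764038085938), 58.1060905456543)
28 [270 212  27  22 103] 32.94264732497095 ((574.1970825195312, -77.04084777832031), (9.56664752960205, 86.67987060546875), 8.125649452209473)
tape? 188 [502.57588794  53.31833421  17.48148958] [476.95847002  29.3629356   10.02309924] [528.99063337  80.84704523  22.12881385]
93 138 (253, 217, 3)
top table
[... 236 characters left out ...]
919395 ((536.762939453125, 183.52706909179688), (128.08090209960938, 85.77454376220703), 80.91769409179688)
44 [275 185  32   8  83] 51.75395863999552 ((579.8368530273438, -76.22900390625), (11.612198829650879, 88.75736999511719), 7.109231472015381)
28 [ 177  143   62   47 1935] 34.342620449545166 ((646.1410522460938, 165.86984252929688), (166.5701446533203, 114.65510559082031), 81.34980010986328)
28 [275 188  31   7  67] 33.14672949141095 ((573.702880859375, -76.24205780029297), (10.265591621398926, 87.58844757080078), 7.3249430656433105)
tape? 182 [502.693596    55.12247098  19.11728736] [477.23506442  29.39075105  10.82598773] [529.02002268  78.97530452  25.42616803]
103 123 (157, 195, 3)
```

Run:
```python
from h import *
from workcell import telemetry
s=telemetry.get_state();T=tcpT(s);print(T.round(3))
c=pickle.load(open("top0.pkl","rb"));P=world(c)
for n,(x0,x1,y0,y1,z) in dict(bottle=(365,400,195,230,15),drop=(160,178,148,168,40)).items():
    q=P[y0:y1,x0:x1].reshape(-1,3);q=q[q[:,2]>z];print(n,len(q),np.nanmedian(q,0),q.min(0),q.max(0))
# max heights map in region between start and cup
for y in range(-700,400,50):
    print(y,[int(np.nanmax(np.r_[-9,P[(abs(P[...,0]-x)<25)&(abs(P[...,1]-y)<25)][:,2]])) for x in range(250,800,50)])
```

```text
[[-1.00000e-03  9.43000e-01  3.32000e-01  2.15780e+02]
 [ 2.00000e-03  3.32000e-01 -9.43000e-01 -6.12507e+02]
 [-1.00000e+00  0.00000e+00 -2.00000e-03  2.41350e+02]
 [ 0.00000e+00  0.00000e+00  0.00000e+00  1.00000e+00]]
bottle 472 [ 507.58484328 -309.47758132   94.70216284] [ 485.22415497 -346.02213114   15.98537962] [ 539.88861837 -292.17496026  137.0089565 ]
drop 126 [659.07128825 274.65141396  63.86314755] [646.86547671 262.42467775  40.20496477] [678.61594937 296.48084421  88.1930615 ]
-700 [-9, -9, 8, 7, 5, 56, 91, 90, -9, -9, -9]
-650 [-9, -9, 15, 18, 7, 55, 95, 133, 171, 190, 189]
-600 [-9, -9, 7, 16, 6, 54, 94, 134, 170, 188, 189]
-550 [-9, -9, 5, 6, 6, 51, 93, 131, 166, 177, 178]
-500 [-9, -9, 6, 7, 6, 47, 89, 124, 146, 152, 151]
-450 [-9, -9, 6, 13, 12, 45, 86, 97, 95, 93, 89]
-400 [-9, -9, 6, 14, 9, 6, 7, 6, 6, 7, 8]
-350 [-9, -9, 13, 14, 7, 136, 98, 6, 6, 8, 8]
-300 [-9, -9, 7, 5, 6, 137, 132, 84, 171, 248, 246]
-250 [-9, -9, 9, 7, 7, 6, 6, 90, 179, 247, 248]
-200 [-9, -9, 5, 7, 6, 7, 7, 73, 141, 238, 248]
-150 [-9, -9, 6, 7, 7, 6, 7, 137, 235, 318, 322]
-100 [-9, -9, 7, 6, 6, 7, 97, 174, 250, 311, 263]
-50 [-9, -9, 7, 7, 7, 5, 100, 184, 253, 276, 259]
0 [-9, -9, 6, 5, 6, 6, 6, 5, 252, 275, 247]
50 [-9, -9, 4, 6, 6, 25, 23, 6, 8, 9, 6]
100 [-9, -9, 5, 6, 11, 52, 54, 46, 45, 49, 7]
150 [-9, -9, 5, 5, 11, 111, 112, 53, 42, 48, 5]
200 [-9, -9, 7, 6, 5, 110, 112, 55, 41, 50, 6]
250 [-9, -9, 5, 5, 7, 55, 55, 53, 86, 60, 131]
300 [-9, -9, 6, 6, 6, 7, 6, 7, 88, 59, 123]
350 [-9, -9, 4, 8, 6, 6, 8, 6, 7, 7, 6]
```

View pics/top0z.png

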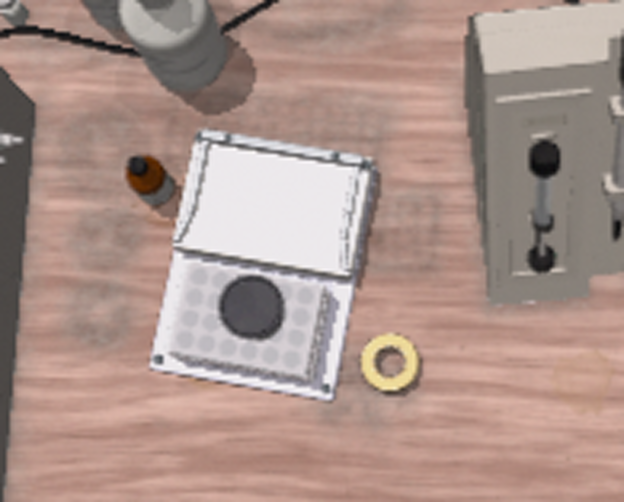

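```bash
cat >> h.py <<'E'
def plan(targets,grip,zyaw=None,n=8,step=60,turnmax=10.5):
    """targets: world xyz list; zyaw: goal heading (deg) of tool z; prints rows"""
    from workcell import telemetry
    s=telemetry.get_state();T=tcpT(s);p=T[:3,3].copy();Rm=T[:3,:3]
    y=np.degrees(np.arctan2(Rm[1,2],Rm[0,2]));dy=0 if zyaw is None else (zyaw-y+180)%360-180
    if zyaw is not None and abs(dy)>175: pass
    rows=[];ts=[np.array(t,float) for t in targets]
    print("t",round(s["t"],2),"p",p.round(1),"zyaw",round(y,1),"dy",round(dy,1),"F",s["force"].round(1),"gap",round(s["finger_gap"],1),"j",s["joints"].round(2), "tilt",np.degrees(np.arccos(-Rm[2,0])).round(2))
    while len(rows)<n and (ts or abs(dy)>.3):
        d=np.zeros(3)
        if ts:
            d=ts[0]-p;L=np.linalg.norm(d)
            if L>step:d*=step/L
            else: ts.pop(0)
        t=np.clip(dy,-turnmax,turnmax)
        rows.append([grip]+[round(float(v),1) for v in Rm.T@d]+[round(float(-t),1)])
        p=p+d;Rm=R.from_euler('z',t,degrees=True).as_matrix()@Rm;dy-=t
    print(rows)
    return rows
E
python3 - <<'E'
from h import *
plan([(360,-420,245),(430,-200,245),(440,0,240),(480,120,220)],-1,80.8)
E
```

```text
t 0.1 p [ 215.8 -612.5  241.4] zyaw -70.6 dy 151.4 F [-0.2  0.4 -0.1] gap 85.5 j [ 1.5   0.5  -0.43  1.55  0.22  1.14 -0.21] tilt 0.1
[[-1, -0.8, 49.9, -33.3, -10.5], [-1, -0.9, 55.1, -23.7, -10.5], [-1, -0.9, 58.5, -13.2, -10.5], [-1, -0.9, 59.9, -2.4, -10.5], [-1, -0.0, 0.6, 0.1, -10.5], [-1, 0.0, 60.0, -0.5, -10.5], [-1, -0.0, 59.1, 10.5, -10.5], [-1, -0.0, 56.2, 21.1, -10.5]]
```

{"fn": "jog_arm", "kwargs": {
  "increments": [
    [-1,-0.8,50,-33,-10.5],
    [-1,-0.9,55,-24,-10.5],
    [-1,-0.9,58,-13,-10.5],
    [-1,-0.9,60,-2,-10.5],
    [-1,0,60,-0.5,-10.5],
    [-1,0,59,10,-10.5],
    [-1,0,56,21,-10.5]
  ]
}}

```text
t: 0.98
tcp_pos: [441.0, -254.8, 242.0]
ee_rot: [2.526, 1.567, 2.598]
force: [0.7, -0.2, 0.6]
finger_gap: 85.6
```

Run:
```python
from h import *
plan([(430,-200,245),(440,0,240),(480,120,220),(535,169,180)],-1,80.8)
```

```text
t 0.97 p [ 441.  -254.8  242. ] zyaw 4.2 dy 76.6 F [ 0.7 -0.2  0.6] gap 85.6 j [ 1.2   0.33 -0.87  1.89  0.29  1.06  0.29] tilt 0.23
[[-1, -2.8, 55.4, -7.0, -10.5], [-1, 1.6, 57.2, 18.1, -10.5], [-1, 1.5, 52.9, 28.2, -10.5], [-1, 1.5, 46.9, 37.4, -10.5], [-1, 0.5, 13.3, 15.3, -10.5], [-1, 9.2, 15.2, 57.3, -10.5], [-1, 9.2, 4.5, 59.1, -10.5], [-1, 1.2, -0.8, 7.9, -3.1]]
```

{"fn": "jog_arm", "kwargs": {
  "increments": [
    [-1,-2.8,55,-7,-10.5],
    [-1,1.6,57,18,-10.5],
    [-1,1.5,53,28,-10.5],
    [-1,1.5,47,37,-10.5],
    [-1,0,0,0,-10.5]
  ]
}}

```text
t: 1.6
tcp_pos: [437.0, -8.2, 241.1]
ee_rot: [0.777, 1.569, 1.797]
force: [0.1, -0.9, -1.0]
finger_gap: 85.6
```

Run:
```python
from h import *
plan([(480,120,220),(535,169,170)],-1,80.8)
```

```text
t 1.6 p [437.   -8.2 241.1] zyaw 58.4 dy 22.4 F [ 0.1 -0.9 -1. ] gap 85.6 j [ 1.04  0.25 -1.21  2.04  0.27  1.03  0.72] tilt 0.12
[[-1, 9.4, 13.4, 57.7, -10.5], [-1, 9.4, 2.6, 59.2, -10.5], [-1, 2.6, -2.3, 16.5, -1.4], [-1, 33.7, -31.4, 38.5, -0.0], [-1, 16.3, -15.2, 18.6, -0.0]]
```

{"fn": "jog_arm", "kwargs": {
  "increments": [
    [-1,0,13,58,-10.5],
    [-1,0,3,59,-10.5]
  ]
}}

```text
t: 1.85
tcp_pos: [475.5, 96.7, 240.2]
ee_rot: [2.847, 1.567, -2.065]
force: [1.5, -1.1, 0.8]
finger_gap: 85.1
```

Run:
```python
from h import *
plan([(535,169,170)],-1,80.8)
```

```text
t 1.85 p [475.5  96.7 240.2] zyaw 78.6 dy 2.2 F [ 1.5 -1.1  0.8] gap 85.1 j [ 0.74  0.41 -1.21  1.94  0.44  1.1   0.71] tilt 0.2
[[-1, 35.8, -22.6, 42.5, -2.2], [-1, 34.1, -23.0, 39.5, -0.0]]
```

{"fn": "jog_arm", "kwargs": {
  "increments": [
    [-1,35,-23,42,-2.2],
    [-1,35,-23,40,0],
    [-1,0,0,0,0]
  ]
}}

```text
t: 2.22
tcp_pos: [537.3, 176.3, 166.5]
ee_rot: [1.875, 1.568, -2.99]
force: [-0.9, -0.9, -0.3]
finger_gap: 85.5
```

Run:
```python
from h import *
from workcell import telemetry,eyes
s=telemetry.get_state();c=eyes.capture("wrist");pickle.dump((s,c),open("w1.pkl","wb"))
cv2.imwrite("pics/w1.png",c["frame"]);print(c["hand_eye"].round(3))
P=world(c,tcpT(s)@c["hand_eye"])
m=((P[...,2]>100)&(P[...,2]<115)).astype(np.uint8)
k,l,st,ce=cv2.connectedComponentsWithStats(m)
for i in range(1,k):
    if st[i,4]>300:
        q=P[l==i];print(st[i],np.nanmedian(q,0),q.min(0),q.max(0),cv2.minEnclosingCircle(q[:,:2].astype(np.float32)))
for zl,zh in((46,54),(31,37)):
    m=((P[...,2]>zl)&(P[...,2]<zh));q=P[m];print(zl,len(q),np.nanmedian(q[:,2]),cv2.minAreaRect(q[:,:2].astype(np.float32)))
plan([(535,169,85)],-1,80.8)
```

```text
[[ 1.00000e-03  2.58000e-01 -9.66000e-01 -1.30911e+02]
 [-1.00000e-03  9.66000e-01  2.58000e-01  6.57920e+01]
 [ 1.00000e+00  1.00000e-03  1.00000e-03 -6.89000e-01]
 [ 0.00000e+00  0.00000e+00  0.00000e+00  1.00000e+00]]
[ 196  167   88   85 5868] [534.60128987 170.29982553 105.49468996] [508.10151664 142.6789078  100.05255862] [563.31402521 197.5576817  109.46278449] ((535.62060546875, 170.094970703125), 27.71885871887207)
46 11908 49.43602668024056 ((570.315185546875, 103.91363525390625), (138.45071411132812, 323.973876953125), 23.27135467529297)
31 15321 33.377955338017955 ((593.5565185546875, 176.9188232421875), (466.50762939453125, 203.65724182128906), 79.77180480957031)
t 2.27 p [537.5 174.4 167.7] zyaw 81.2 dy -0.4 F [-0.9 -0.2  0.7] gap 85.0 j [ 0.4   0.64 -1.04  1.82  0.63  1.06  0.54] tilt 0.14
[[-1, 59.9, 1.1, -4.0, 0.4], [-1, 22.8, 0.4, -1.5, -0.0]]
```

View pics/w1.png

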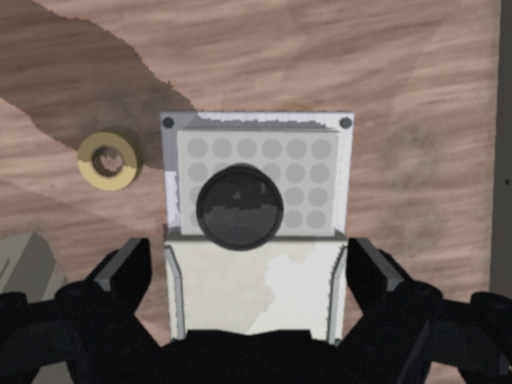

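The wrist view shows the cup lid at pixel (240,207), between the open fingers. It measures (535.5, 170), which agrees with the fixed cameras.

Run:
```python
from h import *
plan([(535.4,169.9,130),(535.4,169.9,69)],-1,80.8,step=30)
```

```text
t 2.27 p [537.5 174.4 167.7] zyaw 81.2 dy -0.4 F [-0.9 -0.2  0.7] gap 85.0 j [ 0.4   0.64 -1.04  1.82  0.63  1.06  0.54] tilt 0.14
[[-1, 29.8, 1.0, -3.7, 0.4], [-1, 7.9, 0.3, -1.0, -0.0], [-1, 30.0, -0.0, 0.1, -0.0], [-1, 30.0, -0.0, 0.1, -0.0], [-1, 1.0, -0.0, 0.0, -0.0]]
```

{"fn": "jog_arm", "kwargs": {
  "increments": [
    [-1,30,1,-3.7,0.4],
    [-1,10,0.3,-1,0],
    [-1,0,0,0,0]
  ]
}}

```text
t: 2.65
tcp_pos: [536.2, 167.0, 129.0]
ee_rot: [-2.674, 1.567, -1.268]
force: [-0.2, -0.4, -0.6]
finger_gap: 85.3
```

Run:
```python
from h import *
plan([(535.4,169.9,69)],-1,80.8,step=25)
```

```text
t 2.65 p [536.2 167.  129. ] zyaw 80.6 dy 0.2 F [-0.2 -0.4 -0.6] gap 85.3 j [ 0.38  0.67 -0.99  1.86  0.68  0.99  0.5 ] tilt 0.22
[[-1, 25.0, 0.6, 1.2, -0.2], [-1, 25.0, 0.6, 1.2, -0.0], [-1, 10.1, 0.2, 0.5, -0.0]]
```

{"fn": "jog_arm", "kwargs": {
  "increments": [
    [-1,20,0.6,2,0],
    [-1,20,0.6,1,0],
    [-1,15,0,0,0],
    [-1,4,0,0,0],
    [-1,0,0,0,0]
  ]
}}

```text
t: 3.28
tcp_pos: [536.9, 169.1, 67.8]
ee_rot: [-2.208, 1.565, -0.803]
force: [0.3, -0.2, 0.3]
finger_gap: 85.5
```

Run:
```python
from h import *
plan([(535.4,169.9,69)],-1,80.8,step=25)
```

```text
t 3.27 p [536.9 169.1  67.8] zyaw 80.5 dy 0.3 F [ 0.3 -0.2  0.3] gap 85.5 j [ 0.32  0.75 -0.91  1.88  0.77  0.9   0.43] tilt 0.31
[[-1, -1.3, 1.6, 0.5, -0.3]]
```

{"fn": "jog_arm", "kwargs": {
  "increments": [
    [0,0,1.5,0.5,0],
    [0.3,0,0,0,0],
    [0.5,0,0,0,0],
    [0.6,0,0,0,0],
    [0.6,0,0,0,0],
    [0.6,0,0,0,0]
  ],
  "newtons": 30
}}

```text
t: 4.03
tcp_pos: [535.9, 170.1, 68.7]
ee_rot: [-2.026, 1.564, -0.622]
force: [-0.7, -0.0, -0.9]
finger_gap: 49.7
```

{"fn": "jog_arm", "kwargs": {
  "increments": [
    [0.7,-10,0,0,0],
    [0.7,-20,0,0,0],
    [0.7,-30,0,0,0],
    [0.7,-30,0,0,0],
    [0.7,0,0,0,0]
  ]
}}

```text
t: 4.65
tcp_pos: [535.8, 171.5, 165.9]
ee_rot: [-1.759, 1.563, -0.353]
force: [-0.3, -0.2, -2.5]
finger_gap: 49.8
```

Run:
```python
from h import *
from workcell import eyes
c=eyes.capture("side");cv2.imwrite("pics/s2.png",cv2.resize(c["frame"][90:270,120:360],None,fx=3.2,fy=3.2))
plan([(500,110,160),(455,0,150),(455,-140,120)],0.7,80.8,step=45)
```

```text
t 4.7 p [535.1 170.9 164.5] zyaw 80.5 dy 0.3 F [-0.  -0.7 -1.3] gap 49.6 j [ 0.41  0.63 -1.03  1.84  0.63  1.04  0.53] tilt 0.38
[[0.7, 2.9, 15.7, -42.1, -0.3], [0.7, 1.6, 9.0, -23.7, -0.0], [0.7, 3.8, 10.1, -43.7, -0.0], [0.7, 3.8, 10.1, -43.7, -0.0], [0.7, 2.5, 6.6, -28.4, -0.0], [0.7, 9.6, -7.0, -43.4, -0.0], [0.7, 9.6, -7.0, -43.4, -0.0], [0.7, 9.6, -7.0, -43.4, -0.0]]
```

View pics/s2.png

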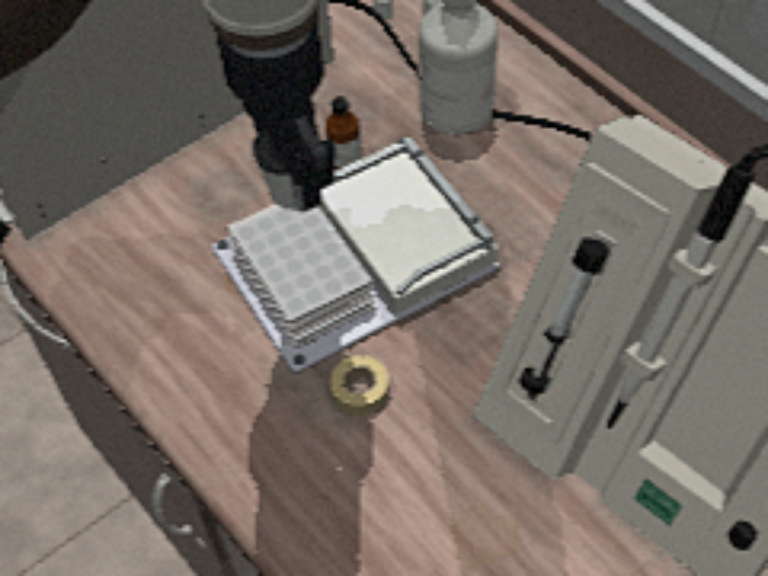

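The cup is held in the gripper (zoomed pixel 290,185) and the stack is undisturbed. I'll carry the cup over to the right.

{"fn": "jog_arm", "kwargs": {
  "increments": [
    [0.7,0,15,-42,0],
    [0.7,0,9,-24,0],
    [0.7,0,10,-44,0],
    [0.7,0,10,-44,0],
    [0.7,2,7,-40,0],
    [0.7,8,-7,-43,0],
    [0.7,8,-7,-43,0],
    [0.7,0,0,0,0]
  ]
}}

```text
t: 5.7
tcp_pos: [444.7, -107.6, 141.3]
ee_rot: [2.503, 1.566, -2.373]
force: [0.0, 0.9, -1.4]
finger_gap: 49.7
```

Run:
```python
from h import *
plan([(455,-135,110)],0.7,80.8,step=45)
```

```text
t 5.7 p [ 444.7 -107.6  141.3] zyaw 80.6 dy 0.2 F [ 0.   0.9 -1.4] gap 49.7 j [ 1.09  0.51 -1.12  2.09  0.6   0.91  1.04] tilt 0.27
[[0.7, 31.4, -14.7, -25.2, -0.2]]
```

{"fn": "jog_arm", "kwargs": {
  "increments": [
    [0.7,20,-14,-22,0],
    [0.7,35,0,0,0],
    [0.7,35,0,0,0],
    [0.7,15,0,0,0],
    [0.7,0,0,0,0]
  ]
}}

```text
t: 6.32
tcp_pos: [454.4, -129.6, 32.8]
ee_rot: [1.89, 1.566, -2.985]
force: [0.1, -0.7, -1.5]
finger_gap: 49.6
```

Run:
```python
from h import *
plan([(455,-132,19)],0.7,80.8,step=45)
```

```text
t 6.33 p [ 454.4 -129.6   32.8] zyaw 80.7 dy 0.1 F [ 0.1 -0.7 -1.5] gap 49.6 j [ 0.94  0.7  -0.89  2.11  0.83  0.75  0.91] tilt 0.25
[[0.7, 13.8, -1.0, -2.3, -0.1]]
```

{"fn": "jog_arm", "kwargs": {
  "increments": [
    [0.7,8,0,0,0],
    [0.7,3,0,0,0],
    [0.7,0,0,0,0]
  ]
}}

```text
t: 6.7
tcp_pos: [456.2, -129.4, 23.4]
ee_rot: [2.935, 1.569, -1.938]
force: [0.6, -0.2, -1.8]
finger_gap: 49.5
```

{"fn": "jog_arm", "kwargs": {
  "increments": [
    [0.7,2.5,0,0,0],
    [0.7,2,0,0,0],
    [0.7,0,0,0,0]
  ]
}}

```text
t: 7.08
tcp_pos: [456.9, -129.9, 19.4]
ee_rot: [-2.707, 1.568, -1.298]
force: [0.0, -0.2, -1.3]
finger_gap: 49.8
```

{"fn": "jog_arm", "kwargs": {
  "increments": [
    [0.7,1,0,0,0],
    [0.7,0,0,0,0]
  ]
}}

```text
t: 7.32
tcp_pos: [456.8, -130.0, 18.3]
ee_rot: [-2.721, 1.568, -1.313]
force: [-0.2, 0.4, -0.9]
finger_gap: 49.8
```

{"fn": "jog_arm", "kwargs": {
  "increments": [
    [0.7,1,0,0,0],
    [0.7,0,0,0,0]
  ]
}}

```text
t: 7.58
tcp_pos: [456.8, -130.0, 17.3]
ee_rot: [-2.718, 1.568, -1.309]
force: [-0.2, -1.4, -1.6]
finger_gap: 49.6
```

{"fn": "jog_arm", "kwargs": {
  "increments": [
    [0.7,1.3,0,0,0],
    [0.7,0,0,0,0]
  ]
}}

```text
t: 7.82
tcp_pos: [457.5, -130.1, 16.5]
ee_rot: [-2.498, 1.567, -1.089]
force: [-0.4, 0.1, 0.3]
finger_gap: 49.6
```

Run:
```python
from h import *
from workcell import eyes
for n in("side","top"):
    c=eyes.capture(n);P=world(c);hsv=cv2.cvtColor(c["frame"],cv2.COLOR_BGR2HSV)
    if n=="side":cv2.imwrite("pics/s3.png",cv2.resize(c["frame"][150:310,170:370],None,fx=4,fy=4)[:600])
plan([],.7)
```

```text
t 7.92 p [ 457.4 -130.1   16.5] zyaw 80.7 dy 0 F [-0.4  0.7  2.2] gap 50.1 j [ 0.92  0.72 -0.86  2.11  0.87  0.72  0.88] tilt 0.22
[]
```

View pics/s3.png

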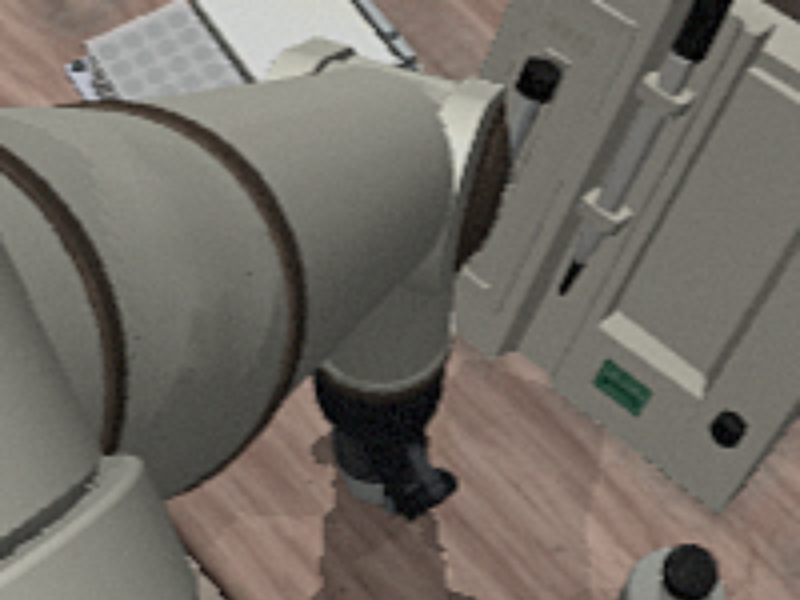

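The side view shows the cup at the worktop (pixel 375,490). Fz rose from -1.5 N to about +1 to 2 N, so it has made contact and I'll release.

{"fn": "jog_arm", "kwargs": {
  "increments": [
    [0.1,0,0,0,0],
    [-0.3,0,0,0,0],
    [-1,0,0,0,0],
    [-1,0,0,0,0],
    [-1,0,0,0,0],
    [-1,0,0,0,0]
  ]
}}

```text
t: 8.68
tcp_pos: [457.5, -130.1, 16.3]
ee_rot: [-2.439, 1.567, -1.03]
force: [0.0, 0.4, -0.6]
finger_gap: 85.4
```

{"fn": "jog_arm", "kwargs": {
  "increments": [
    [-1,-20,0,0,0],
    [-1,-40,0,0,0],
    [-1,-50,0,0,0],
    [-1,-50,0,0,0]
  ]
}}

```text
t: 9.18
tcp_pos: [454.4, -128.6, 177.0]
ee_rot: [1.568, 1.564, 2.979]
force: [1.2, -1.5, 0.2]
finger_gap: 85.5
```

Run:
```python
from h import *
from workcell import eyes
for n in("side",):
    c=eyes.capture(n)
    cv2.imwrite("pics/s4.png",cv2.resize(c["frame"][120:310,170:370],None,fx=3,fy=3)[:600])
s=telemetry=None
plan([(420,-60,185),(420,80,150),(440,196,130)],-1,80.8,step=50)
from workcell import telemetry
s=telemetry.get_state();c=eyes.capture("wrist");pickle.dump((s,c),open("w4.pkl","wb"));cv2.imwrite("pics/w4.png",c["frame"])
P=world(c,tcpT(s)@c["hand_eye"]);m=((P[...,2]>50)&(P[...,2]<65)).astype(np.uint8)
k,l,st,ce=cv2.connectedComponentsWithStats(m)
for i in range(1,k):
    if st[i,4]>300:
        q=P[l==i];print(st[i],np.nanmedian(q,0),cv2.minEnclosingCircle(q[:,:2].astype(np.float32)))
```

```text
t 9.22 p [ 458.1 -128.3  182.5] zyaw 80.9 dy -0.1 F [2.8 0.2 4.1] gap 85.6 j [ 1.16  0.48 -1.16  2.02  0.54  0.99  1.14] tilt 0.11
[[-1, -1.7, 30.9, 39.2, 0.1], [-1, -1.0, 17.5, 22.1, -0.0], [-1, 12.0, 7.8, 47.9, -0.0], [-1, 12.0, 7.8, 47.9, -0.0], [-1, 10.7, 6.9, 42.5, -0.0], [-1, 8.3, -0.5, 49.3, -0.0], [-1, 8.3, -0.5, 49.3, -0.0], [-1, 3.2, -0.2, 19.1, -0.0]]
[ 212  150   67   66 3458] [ 455.04809745 -131.69798655   55.54686602] ((455.8260803222656, -131.80630493164062), 27.571752548217773)
[ 20 246  61  37 670] [ 495.237502   -299.46665931   57.51027779] ((505.1662292480469, -314.4674987792969), 26.298128128051758)
[ 277  292   83   38 1574] [584.30851379 -86.01684107  56.39002628] ((589.775146484375, -87.69120025634766), 38.06510925292969)
```

View pics/s4.png

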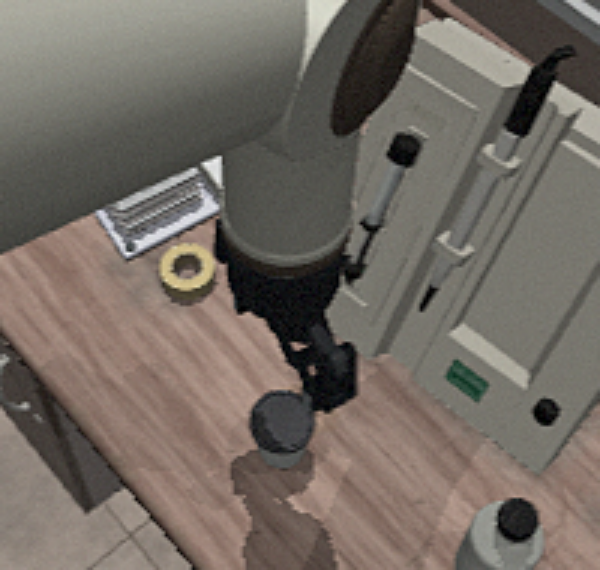

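View pics/w4.png

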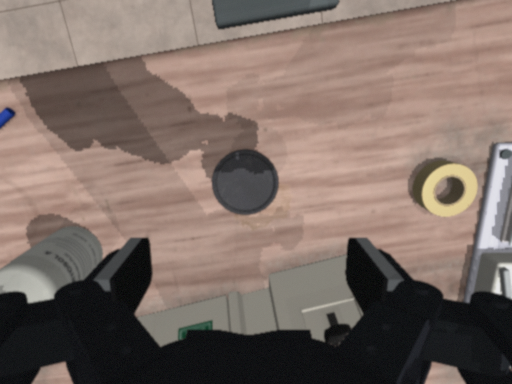

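The cup stands upright at (456,-132), wrist pixel (245,181). Next I'll move behind the stack with the jaws at about 40 mm.

{"fn": "jog_arm", "kwargs": {
  "increments": [
    [0.05,0,25,39,0],
    [0.05,0,15,30,0],
    [0.05,8,8,48,0],
    [0.05,8,8,48,0],
    [0.05,8,4,45,0],
    [0.05,5,-2,49,0],
    [0.05,0,-2,40,0],
    [0.05,0,0,0,0]
  ]
}}

```text
t: 10.28
tcp_pos: [450.5, 180.6, 146.5]
ee_rot: [-2.698, 1.565, -1.294]
force: [-0.1, -0.8, -0.4]
finger_gap: 40.5
```

Run:
```python
from h import *
plan([(456,196.5,140)],.05,80.8,step=50)
```

```text
t 10.28 p [450.5 180.6 146.5] zyaw 80.4 dy 0.4 F [-0.1 -0.8 -0.4] gap 40.5 j [ 0.42  0.53 -1.07  2.03  0.6   0.93  0.44] tilt 0.34
[[0.05, 6.4, -2.7, 16.7, -0.4]]
```

{"fn": "jog_arm", "kwargs": {
  "increments": [
    [0.05,6,-2.5,16,-0.4],
    [0.05,0,0,0,0]
  ]
}}

```text
t: 10.52
tcp_pos: [454.6, 194.7, 139.0]
ee_rot: [-3.068, 1.563, -1.656]
force: [-0.2, -1.2, 0.2]
finger_gap: 40.6
```

Run:
```python
from h import *
from workcell import eyes,telemetry
s=telemetry.get_state()
for n in("wrist","top","side"):
    c=eyes.capture(n);pickle.dump((s,c),open(n+"5.pkl","wb"))
    P=world(c,tcpT(s)@c["hand_eye"] if n=="wrist" else None)
    m=((P[...,2]>46)&(P[...,2]<54)&(abs(P[...,0]-537)<75)&(abs(P[...,1]-183)<95)).astype(np.uint8)
    k,l,st,ce=cv2.connectedComponentsWithStats(m)
    for i in range(1,k):
        if st[i,4]>300:
            q=P[l==i];print(n,st[i],np.nanmedian(q[:,2]),cv2.minAreaRect(q[:,:2].astype(np.float32)))
    if n!="top":cv2.imwrite(f"pics/{n}5.png",c["frame"])
plan([],.05,80.8)
```

```text
wrist [ 191  248  116   87 8023] 49.4071501031425 ((530.0497436523438, 181.47198486328125), (91.13752746582031, 75.45673370361328), 79.67867279052734)
top [180 184  44  34 756] 50.296941338869715 ((541.08544921875, 182.097900390625), (126.25820922851562, 75.93758392333984), 80.50191497802734)
side [194 150  43  41 972] 49.44071799233416 ((536.724609375, 183.0383758544922), (129.71726989746094, 84.7586669921875), 80.34153747558594)
t 10.68 p [454.9 193.1 139.3] zyaw 80.7 dy 0.1 F [ 0.4 -0.4 -0.2] gap 40.5 j [ 0.37  0.56 -1.05  2.01  0.62  0.94  0.41] tilt 0.52
[]
```

View pics/wrist5.png

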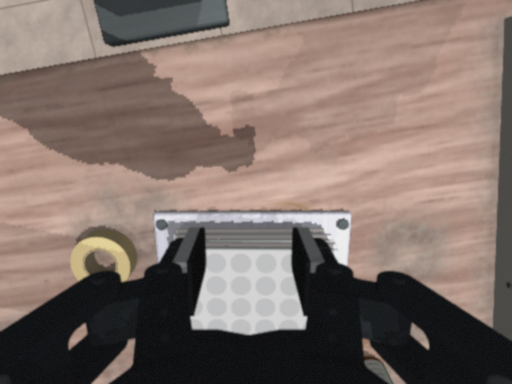

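The wrist view shows the two fingers at columns 195 and 305, centred on the plate edge at about row 228. I'll check where the fingertips are in the tool frame.

Run:
```python
from h import *
s,c=pickle.load(open("wrist5.pkl","rb"))
P=world(c,c["hand_eye"])
m=(abs(P[...,2])<50)&(P[...,0]<25)&(P[...,0]>-40)&(abs(P[...,1])<40)
q=P[m];print(len(q))
for sg in(1,-1):
    a=q[q[:,2]*sg>0]; print(a[:,0].max(),np.percentile(a[:,0],98),a[a[:,0]>a[:,0].max()-8].min(0),a[a[:,0]>a[:,0].max()-8].max(0))
plan([(458,196,90)],.05,80.6,step=50)
```

```text
5907
10.433615631404422 5.51630248967708 [  2.45790815 -10.23388812  19.34992311] [10.43361563 11.74597483 31.21374804]
10.9564189834758 5.476158675681905 [  2.97338292 -11.09306585 -31.4656356 ] [ 10.95641898  11.68372069 -20.84526724]
t 10.68 p [454.9 193.1 139.3] zyaw 80.7 dy -0.1 F [ 0.4 -0.4 -0.2] gap 40.5 j [ 0.37  0.56 -1.05  2.01  0.62  0.94  0.41] tilt 0.52
[[0.05, 49.3, -2.5, 3.8, 0.1]]
```

{"fn": "jog_arm", "kwargs": {
  "increments": [
    [0.05,40,-1,4,0],
    [0.05,30,0,0,0],
    [0.05,13,0,0,0],
    [0.05,0,0,0,0]
  ]
}}

```text
t: 11.18
tcp_pos: [458.6, 191.3, 55.5]
ee_rot: [-2.761, 1.559, -1.359]
force: [0.1, 0.5, 0.4]
finger_gap: 40.7
```

Run:
```python
from h import *
plan([(474,193.6,51.5)],.05,80.6,step=50)
```

```text
t 11.18 p [458.6 191.3  55.5] zyaw 80.3 dy 0.3 F [0.1 0.5 0.4] gap 40.7 j [ 0.26  0.68 -0.9   2.05  0.77  0.8   0.28] tilt 0.67
[[0.05, 4.0, -14.8, 4.9, -0.3]]
```

{"fn": "jog_arm", "kwargs": {
  "increments": [
    [0.05,2,-5,5,-0.3],
    [0.05,1.5,-8,0,0],
    [0.05,0,0,0,0]
  ]
}}

```text
t: 11.55
tcp_pos: [475.5, 194.6, 54.3]
ee_rot: [-2.398, 1.559, -0.992]
force: [0.3, 0.5, 0.4]
finger_gap: 40.4
```

Run:
```python
from h import *
from workcell import eyes
plan([(594,173.6,51.5)],.05,80.6,step=8)
c=eyes.capture("side");cv2.imwrite("pics/s6.png",cv2.resize(c["frame"][120:230,160:300],None,fx=5,fy=5))
```

```text
t 11.55 p [475.5 194.6  54.3] zyaw 80.6 dy 0.0 F [0.3 0.5 0.4] gap 40.4 j [ 0.25  0.7  -0.89  2.01  0.78  0.82  0.3 ] tilt 0.7
[[0.05, 0.3, -8.0, -0.1, -0.0], [0.05, 0.3, -8.0, -0.1, -0.0], [0.05, 0.3, -8.0, -0.1, -0.0], [0.05, 0.3, -8.0, -0.1, -0.0], [0.05, 0.3, -8.0, -0.1, -0.0], [0.05, 0.3, -8.0, -0.1, -0.0], [0.05, 0.3, -8.0, -0.1, -0.0], [0.05, 0.3, -8.0, -0.1, -0.0]]
```

View pics/s6.png

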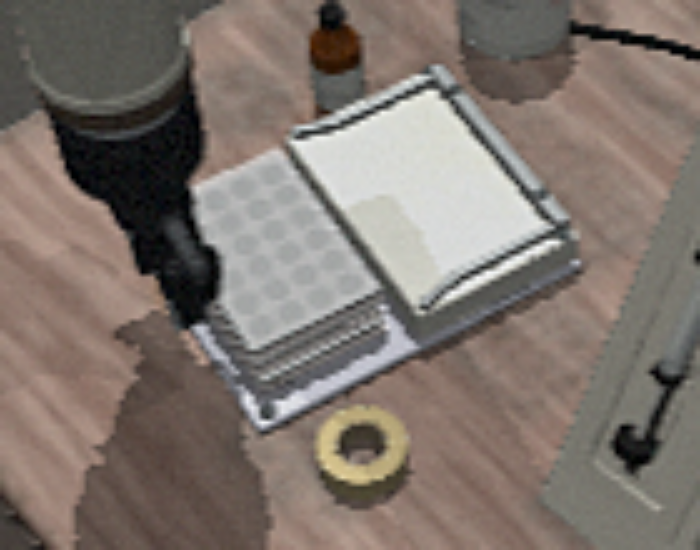

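The fingers stand just behind the stack's rear edge (zoomed pixel 205,290). I'll lower 2.5 mm and push in small steps, watching the force.

{"fn": "jog_arm", "kwargs": {
  "increments": [
    [0.05,2.5,-3,0,0],
    [0.05,0.5,-4,0,0],
    [0.05,0,-5,0,0],
    [0.05,0,-5,0,0]
  ]
}}

```text
t: 12.1
tcp_pos: [491.9, 192.1, 51.5]
ee_rot: [-2.479, 1.559, -1.071]
force: [-0.6, -0.4, 0.8]
finger_gap: 40.7
```

Run:
```python
from h import *
plan([(594,173.6,51.5)],.05,80.6,step=8)
```

```text
t 12.1 p [491.9 192.1  51.5] zyaw 80.7 dy -0.1 F [-0.6 -0.4  0.8] gap 40.7 j [ 0.25  0.72 -0.88  1.97  0.79  0.83  0.33] tilt 0.67
[[0.05, 0.1, -8.0, -0.1, 0.1], [0.05, 0.1, -8.0, -0.1, -0.0], [0.05, 0.1, -8.0, -0.1, -0.0], [0.05, 0.1, -8.0, -0.1, -0.0], [0.05, 0.1, -8.0, -0.1, -0.0], [0.05, 0.1, -8.0, -0.1, -0.0], [0.05, 0.1, -8.0, -0.1, -0.0], [0.05, 0.1, -8.0, -0.1, -0.0]]
```

{"fn": "jog_arm", "kwargs": {
  "increments": [
    [0.05,0,-6,0,0],
    [0.05,0,-6,0,0],
    [0.05,0,-6,0,0],
    [0.05,0,0,0,0]
  ]
}}

```text
t: 12.6
tcp_pos: [511.7, 188.7, 51.5]
ee_rot: [-2.449, 1.559, -1.042]
force: [0.1, 0.1, -0.1]
finger_gap: 40.4
```

```bash
cat > m.py <<'E'
from h import *
from workcell import eyes
import sys
n=sys.argv[1]
plan([],.05,80.6)
for cam in("side","top"):
    c=eyes.capture(cam);P=world(c)
    if cam=="side":cv2.imwrite(f"pics/s{n}.png",cv2.resize(c["frame"][120:230,160:300],None,fx=5,fy=5))
    for lo,hi in ((44,54),(31,40)):
        m=((P[...,2]>lo)&(P[...,2]<hi)&(abs(P[...,0]-595)<140)&(abs(P[...,1]-176)<95)).astype(np.uint8)
        k,l,st,ce=cv2.connectedComponentsWithStats(m)
        for i in range(1,k):
            if st[i,4]>250:
                q=P[l==i];r=cv2.minAreaRect(q[:,:2].astype(np.float32));print(cam,lo,st[i],np.round(np.nanmedian(q[:,2]),1),np.round(r[0]+r[1]+(r[2],),1))
E
python3 m.py 7
```

```text
t 12.6 p [511.7 188.7  51.5] zyaw 80.6 dy 0.0 F [ 0.1  0.1 -0.1] gap 40.4 j [ 0.26  0.74 -0.88  1.93  0.79  0.85  0.36] tilt 0.67
[]
side 44 [211 146  34  40 773] 49.4 [565.2 178.8 128.8  84.7  80.6]
side 31 [ 224  133   51   50 1075] 33.9 [640.5 165.5 166.1 120.3  82.9]
side 31 [192 162  45  31 268] 35.5 [507.7 173.   71.4 150.4  20.9]
top 31 [ 181  143   56   47 1280] 34.6 [646.4 165.3 165.9 111.5  80.6]
```

View pics/s7.png

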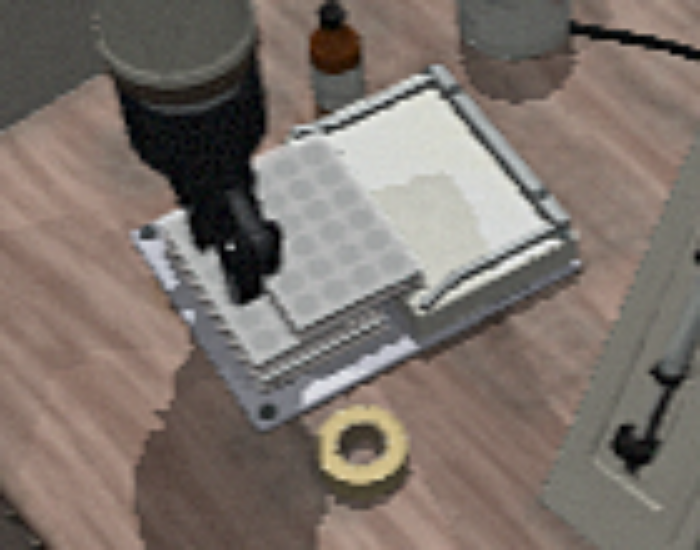

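The top plate slid 28 mm on its own, still square, and the lower plates are in place. I'll continue the push.

{"fn": "jog_arm", "kwargs": {
  "increments": [
    [0.05,0,-7,0,0],
    [0.05,0,-7,0,0],
    [0.05,0,-7,0,0],
    [0.05,0,-7,0,0],
    [0.05,0,-7,0,0],
    [0.05,0,-7,0,0],
    [0.05,0,0,0,0]
  ]
}}

```text
t: 13.58
tcp_pos: [555.4, 181.3, 51.6]
ee_rot: [-2.509, 1.559, -1.102]
force: [0.1, 0.3, -0.1]
finger_gap: 40.2
```

```bash
python3 m.py 8
```

```text
t 13.57 p [555.4 181.3  51.6] zyaw 80.6 dy -0.0 F [ 0.1  0.3 -0.1] gap 40.2 j [ 0.27  0.79 -0.87  1.84  0.78  0.9   0.42] tilt 0.68
[]
side 44 [225 141  33  39 709] 48.5 [609.7 172.3 130.9  84.5  80.3]
side 31 [ 192  133   83   60 1395] 34.9 [595.9 171.3 167.1 209.7  82.8]
top 31 [198 149  39  22 336] 34.7 [666.2 139.9 116.1  54.3  86.3]
top 31 [175 197  41  24 385] 36.2 [516.4 191.3 118.2  47.5  78.1]
```

View pics/s8.png

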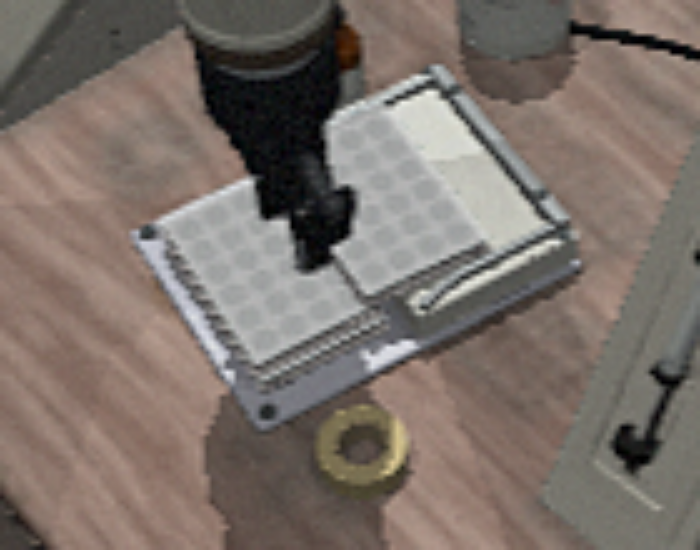

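The plate is between the rails and square, with about 40 mm to go.

{"fn": "jog_arm", "kwargs": {
  "increments": [
    [0.05,0.3,-7,0,0],
    [0.05,0.3,-7,0,0],
    [0.05,0.3,-7,0,0],
    [0.05,0.3,-6,0,0],
    [0.05,0,-4,0,0],
    [0.05,0,0,0,0]
  ]
}}

```text
t: 14.42
tcp_pos: [586.9, 176.5, 50.6]
ee_rot: [-2.596, 1.559, -1.187]
force: [0.1, 0.3, -0.6]
finger_gap: 40.6
```

```bash
python3 m.py 9
```

```text
t 14.43 p [586.9 176.5  50.6] zyaw 80.7 dy -0.1 F [ 0.1  0.3 -0.6] gap 40.6 j [ 0.27  0.83 -0.86  1.76  0.78  0.93  0.47] tilt 0.65
[]
side 44 [235 136  32  39 669] 47.5 [637.2 166.3 127.3  91.9  80.5]
side 31 [234 133  41  50 315] 35.4 [644.3 165.1 164.1 112.2  83. ]
side 31 [192 153  45  40 976] 35.5 [536.1 183.5 129.6  85.   81.5]
top 31 [175 185  47  36 981] 36.3 [534.9 183.6 127.9  84.6  80.2]
```

View pics/s9.png

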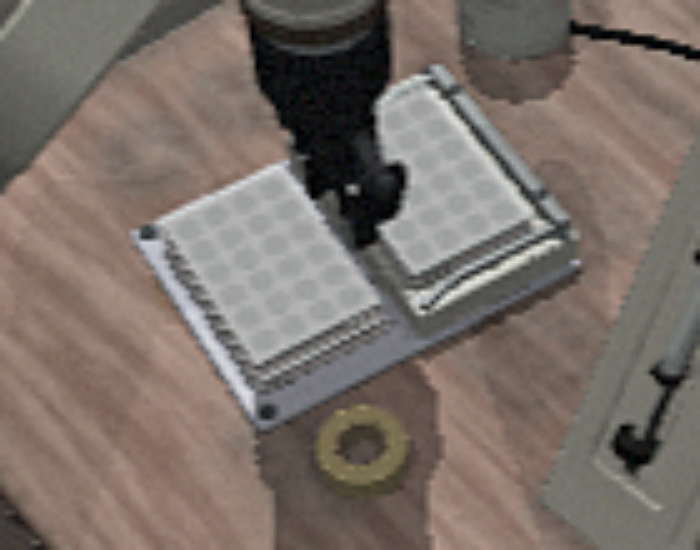

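The remaining gap to the stop is about 8 mm, so I'll creep to contact.

{"fn": "jog_arm", "kwargs": {
  "increments": [
    [0.05,0,-3,0,0],
    [0.05,0,-3,0,0],
    [0.05,0,0,0,0]
  ]
}}

```text
t: 14.9
tcp_pos: [592.4, 175.5, 50.6]
ee_rot: [-2.651, 1.559, -1.242]
force: [0.6, -0.4, 0.2]
finger_gap: 40.5
```

{"fn": "jog_arm", "kwargs": {
  "increments": [
    [0.05,0,-2,0,0],
    [0.05,0,0,0,0]
  ]
}}

```text
t: 15.15
tcp_pos: [594.5, 175.2, 50.6]
ee_rot: [-2.653, 1.559, -1.244]
force: [-0.6, 0.1, 1.0]
finger_gap: 40.5
```

{"fn": "jog_arm", "kwargs": {
  "increments": [
    [0.05,0,-2,0,0],
    [0.05,0,0,0,0]
  ]
}}

```text
t: 15.4
tcp_pos: [595.0, 175.1, 50.5]
ee_rot: [-2.888, 1.559, -1.478]
force: [-0.5, -0.3, 0.5]
finger_gap: 40.6
```

{"fn": "jog_arm", "kwargs": {
  "increments": [
    [0.05,0,-2,0,0],
    [0.05,0,0,0,0]
  ]
}}

```text
t: 15.65
tcp_pos: [595.1, 175.1, 50.3]
ee_rot: [3.122, 1.559, -1.75]
force: [-0.6, 0.1, -0.4]
finger_gap: 40.6
```

```bash
python3 m.py 10
```

```text
t 15.65 p [595.1 175.1  50.3] zyaw 80.8 dy -0.2 F [-0.6  0.1 -0.4] gap 40.6 j [ 0.26  0.84 -0.86  1.74  0.78  0.95  0.49] tilt 0.7
[]
side 44 [238 134  33  40 675] 47.4 [652.2 165.9 135.1  90.2  79.5]
side 31 [192 153  45  40 973] 35.5 [536.2 183.3 129.8  84.9  81.4]
side 31 [234 162  41  22 286] 34.8 [637.8 109.6  61.3 115.2  75.2]
top 31 [ 175  185   47   36 1110] 36.1 [535.9 183.4 127.2  84.6  81.1]
```

View pics/s10.png

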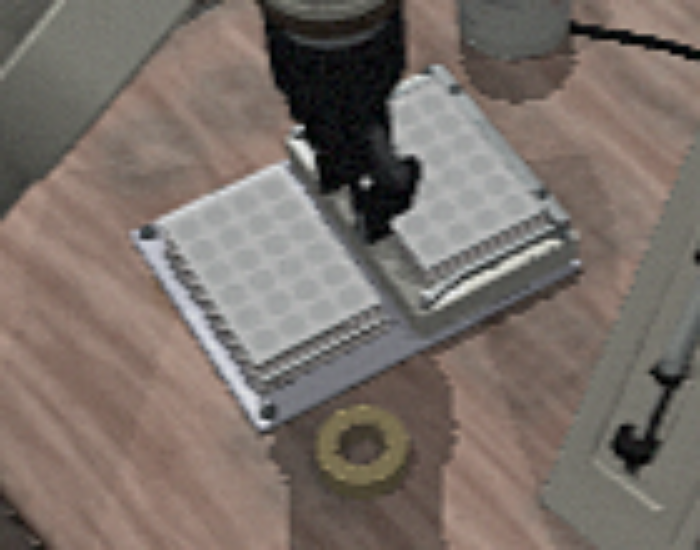

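The plate is against the stop: further jogs moved the tool only 0.1 mm. I'll back off, raise the arm and verify.

{"fn": "jog_arm", "kwargs": {
  "increments": [
    [0.05,0,6,0,0],
    [0.05,0,8,0,0],
    [0.05,-30,3,0,0],
    [0.05,-50,5,-10,0],
    [-1,-35,20,-40,0],
    [-1,0,30,-45,0],
    [-1,0,0,0,0]
  ]
}}

```text
t: 16.62
tcp_pos: [506.7, 92.0, 168.9]
ee_rot: [-2.832, 1.557, -1.421]
force: [0.7, -0.6, -0.8]
finger_gap: 85.6
```

```bash
python3 m.py 11
python3 - <<'E'
from h import *
plan([(445,0,170),(455.8,-131.8,150)],-1,80.8,step=50)
E
```

```text
t 16.62 p [506.7  92.  168.9] zyaw 80.8 dy -0.2 F [ 0.7 -0.6 -0.8] gap 85.6 j [ 0.59  0.55 -1.06  1.94  0.58  1.    0.67] tilt 0.81
[]
side 44 [229 135  43  38 873] 47.3 [653.  164.6 129.8  94.4  80.6]
side 31 [192 156  45  37 790] 35.4 [535.1 183.7 128.9  84.9  82.2]
side 31 [238 163  37  21 253] 34.8 [629.9  95.2  63.5 111.1  54. ]
top 31 [175 193  37  27 397] 36.4 [525.2 196.7 106.   59.8  81. ]
t 16.73 p [509.7  95.8 170. ] zyaw 81.0 dy -0.2 F [ 0.8 -0.1  0.4] gap 85.3 j [ 0.59  0.55 -1.06  1.94  0.58  1.    0.67] tilt 0.64
[[-1, 0.3, 21.1, -45.3, 0.2], [-1, 0.3, 21.0, -45.4, -0.0], [-1, 0.1, 6.5, -14.2, -0.0], [-1, 8.0, -11.8, -47.9, -0.0], [-1, 8.0, -11.8, -47.9, -0.0], [-1, 5.4, -8.0, -32.3, -0.0]]
```

View pics/s11.png

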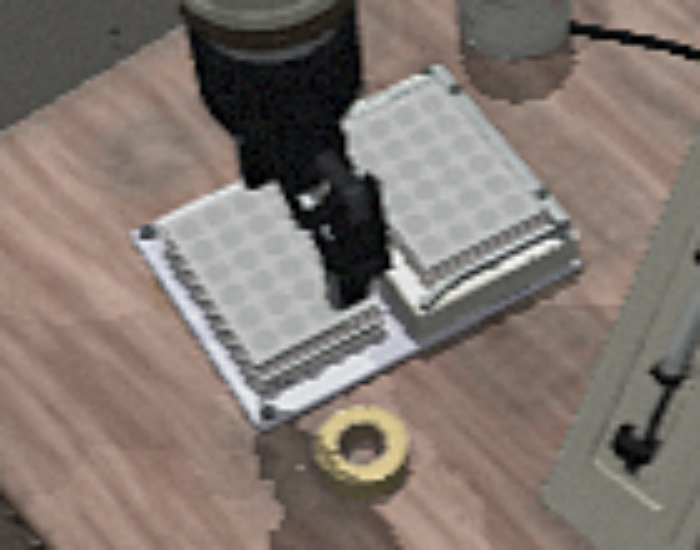

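The plate lies flush against the stop between the rails (the 94 mm extent is the 86 mm plate plus the stop bar). Now I'll fetch the cup.

{"fn": "jog_arm", "kwargs": {
  "increments": [
    [-1,0,21,-45,0],
    [-1,0,21,-45,0],
    [-1,0,6,-20,0],
    [-1,5,-12,-48,0],
    [-1,5,-12,-48,0],
    [-1,5,-4,-20,0],
    [-1,0,0,0,0]
  ]
}}

```text
t: 17.6
tcp_pos: [463.8, -118.8, 157.2]
ee_rot: [-1.424, 1.553, 0.005]
force: [-0.3, 0.7, 0.7]
finger_gap: 85.3
```

Run:
```python
from h import *
from workcell import eyes,telemetry
s=telemetry.get_state();c=eyes.capture("wrist")
P=world(c,tcpT(s)@c["hand_eye"]);m=((P[...,2]>50)&(P[...,2]<65)).astype(np.uint8)
k,l,st,ce=cv2.connectedComponentsWithStats(m)
for i in range(1,k):
    if st[i,4]>300:
        q=P[l==i];print(st[i],np.nanmedian(q,0),cv2.minEnclosingCircle(q[:,:2].astype(np.float32)))
c=eyes.capture("top");pickle.dump(c,open("top12.pkl","wb"));cv2.imwrite("pics/t12.png",cv2.resize(c["frame"][110:260,130:290],None,fx=4,fy=4)[:600])
plan([(455.8,-131.8,100)],-1,80.8,step=40)
```

```text
[ 193  146   75   73 4221] [ 455.06510571 -131.59792796   55.50152523] ((455.987060546875, -131.75242614746094), 27.713674545288086)
[  0 249  50  53 934] [ 499.92457555 -297.09671601   57.48594916] ((509.72430419921875, -313.59686279296875), 27.004688262939453)
[ 264  301   99   36 1664] [582.61534084 -73.53187917  55.40666416] ((584.077392578125, -82.76258850097656), 41.38750076293945)
t 17.7 p [ 463.7 -116.9  157.7] zyaw 82.1 dy -1.3 F [-0.6  0.4  0.2] gap 85.8 j [ 1.1   0.5  -1.11  2.05  0.57  0.92  1.11] tilt 1.05
[[-1, 38.3, 4.6, -10.7, 1.3], [-1, 19.2, 2.2, -5.4, -0.0]]
```

View pics/t12.png

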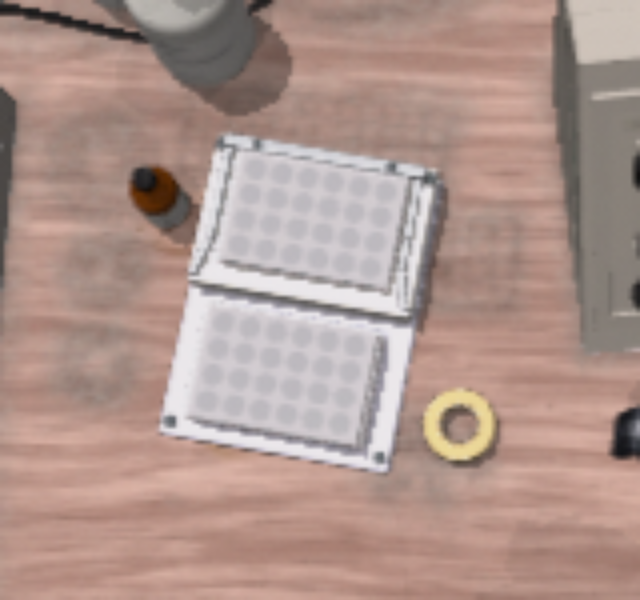

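The top view shows the top plate on the bed against the stop and the stack of two untouched. Next I'll take precise readings of the plates, then grasp the cup.

Run:
```python
from h import *
c=pickle.load(open("top12.pkl","rb"));P=world(c)
for n,lo,hi,cx,cy in(("mid",32,42,536,183),("top",45,52,649,164)):
    m=((P[...,2]>lo)&(P[...,2]<hi)&(abs(P[...,0]-cx)<52)&(abs(P[...,1]-cy)<80)).astype(np.uint8)
    k,l,st,ce=cv2.connectedComponentsWithStats(m);i=1+st[1:,4].argmax();q=P[l==i]
    print(n,st[i],np.nanmedian(q[:,2]),cv2.minAreaRect(q[:,:2].astype(np.float32)))
```

```text
mid [ 175  185   49   36 1247] 36.369770808379826 ((536.0510864257812, 183.39874267578125), (127.43817138671875, 85.3083724975586), 81.11119079589844)
top [ 184  146   48   36 1152] 48.316822447045865 ((651.9146118164062, 165.97930908203125), (132.41879272460938, 95.60882568359375), 82.53276824951172)
```

{"fn": "jog_arm", "kwargs": {
  "increments": [
    [-1,30,5,-11,1.3],
    [-1,20,3,-5,0],
    [-1,0,0,0,0]
  ]
}}

```text
t: 18.08
tcp_pos: [456.5, -125.0, 108.1]
ee_rot: [-1.351, 1.549, 0.069]
force: [0.3, 0.7, 0.2]
finger_gap: 85.4
```

Run:
```python
from h import *
plan([(455.9,-131.8,18)],-1,80.8,step=25)
```

```text
t 18.07 p [ 456.5 -125.   108.1] zyaw 81.4 dy -0.6 F [0.3 0.7 0.2] gap 85.4 j [ 1.05  0.56 -1.02  2.1   0.66  0.82  1.05] tilt 1.26
[[-1, 24.9, 0.4, -2.0, 0.6], [-1, 24.9, 0.4, -2.0, -0.0], [-1, 24.9, 0.4, -2.0, -0.0], [-1, 15.3, 0.2, -1.2, -0.0]]
```

{"fn": "jog_arm", "kwargs": {
  "increments": [
    [-1,10,0.4,-6.5,0.6],
    [-1,15,0.4,-0.5,0],
    [-1,25,0.3,-0.5,0],
    [-1,25,0.3,-0.5,0],
    [-1,10,0,0,0],
    [-1,4,0,0,0],
    [-1,0,0,0,0]
  ]
}}

```text
t: 18.95
tcp_pos: [459.6, -130.4, 17.4]
ee_rot: [-1.379, 1.543, 0.034]
force: [-0.4, 0.1, -0.3]
finger_gap: 85.6
```

Run:
```python
from h import *
plan([(455.9,-131.8,18)],-1,80.8,step=25)
```

```text
t 18.95 p [ 459.6 -130.4   17.4] zyaw 81.0 dy -0.2 F [-0.4  0.1 -0.3] gap 85.6 j [ 0.91  0.7  -0.84  2.12  0.87  0.67  0.89] tilt 1.58
[[-1, -0.7, 3.4, -2.0, 0.2]]
```

{"fn": "jog_arm", "kwargs": {
  "increments": [
    [-1,-0.7,3.4,-2,0.2],
    [-0.2,0,0,0,0],
    [0.2,0,0,0,0],
    [0.4,0,0,0,0],
    [0.6,0,0,0,0],
    [0.7,0,0,0,0],
    [0.7,0,0,0,0]
  ],
  "newtons": 30
}}

```text
t: 19.82
tcp_pos: [456.8, -132.4, 19.7]
ee_rot: [-1.419, 1.54, -0.01]
force: [-0.4, -0.1, -0.1]
finger_gap: 50.0
```

{"fn": "jog_arm", "kwargs": {
  "increments": [
    [0.7,-8,0,0,0],
    [0.7,-20,0,0,0],
    [0.7,-40,0,0,0],
    [0.7,-40,0,0,0],
    [0.7,-30,0,0,0],
    [0.7,0,0,0,0]
  ]
}}

```text
t: 20.58
tcp_pos: [451.1, -131.9, 162.3]
ee_rot: [-1.405, 1.544, 0.005]
force: [-0.5, -0.5, -1.5]
finger_gap: 49.9
```

Run:
```python
from h import *
plan([(450,0,165),(500,110,165),(536.3,183.3,150)],.7,80.8,step=45)
```

```text
t 20.57 p [ 451.1 -131.9  162.3] zyaw 80.8 dy 0.0 F [-0.5 -0.5 -1.5] gap 49.9 j [ 1.16  0.47 -1.13  2.07  0.55  0.9   1.14] tilt 1.54
[[0.7, -0.9, 7.5, 44.4, -0.0], [0.7, -0.9, 7.5, 44.4, -0.0], [0.7, -0.9, 7.0, 41.3, -0.0], [0.7, 0.5, -11.8, 43.4, -0.0], [0.7, 0.5, -11.8, 43.4, -0.0], [0.7, 0.3, -8.1, 29.7, -0.0], [0.7, 8.6, -12.8, 42.3, -0.0], [0.7, 7.3, -10.9, 35.8, -0.0]]
```

{"fn": "jog_arm", "kwargs": {
  "increments": [
    [0.7,-0.9,7.5,44,0],
    [0.7,-0.9,7.5,44,0],
    [0.7,-0.9,7,41,0],
    [0.7,0.5,-12,43,0],
    [0.7,0.5,-12,43,0],
    [0.7,0.3,-8,30,0],
    [0.7,3,-13,35,0],
    [0.7,0,0,0,0]
  ]
}}

```text
t: 21.58
tcp_pos: [515.6, 145.1, 154.0]
ee_rot: [-1.583, 1.555, -0.178]
force: [0.5, -0.4, -2.1]
finger_gap: 50.2
```

Run:
```python
from h import *
plan([(536.3,183.3,110)],.7,80.8,step=35)
```

```text
t 21.57 p [515.6 145.1 154. ] zyaw 80.5 dy 0.3 F [ 0.5 -0.4 -2.1] gap 50.2 j [ 0.46  0.59 -1.02  1.92  0.62  0.98  0.55] tilt 0.92
[[0.7, 25.0, -7.6, 23.3, -0.3], [0.7, 19.2, -5.9, 17.8, -0.0]]
```

{"fn": "jog_arm", "kwargs": {
  "increments": [
    [0.7,15,-8,23,-0.3],
    [0.7,15,-7,18,0],
    [0.7,10,0,0,0],
    [0.7,0,0,0,0]
  ]
}}

```text
t: 22.08
tcp_pos: [534.5, 179.0, 108.5]
ee_rot: [-2.265, 1.559, -0.856]
force: [0.3, -0.6, -1.4]
finger_gap: 49.8
```

Run:
```python
from h import *
plan([(536.3,183.3,62)],.7,80.8,step=25)
```

```text
t 22.07 p [534.5 179.  108.5] zyaw 80.8 dy 0.0 F [ 0.3 -0.6 -1.4] gap 49.8 j [ 0.32  0.69 -0.94  1.87  0.7   0.95  0.47] tilt 0.68
[[0.7, 24.9, -0.4, 2.6, -0.0], [0.7, 21.6, -0.3, 2.3, -0.0]]
```

{"fn": "jog_arm", "kwargs": {
  "increments": [
    [0.7,15,-0.6,4,0],
    [0.7,15,-0.4,1,0],
    [0.7,12,0,0,0],
    [0.7,4,0,0,0],
    [0.7,0,0,0,0]
  ]
}}

```text
t: 22.7
tcp_pos: [536.4, 180.7, 59.2]
ee_rot: [-2.388, 1.558, -0.981]
force: [-0.1, 0.9, -2.1]
finger_gap: 50.3
```

```bash
python3 m.py 13
```

```text
t 22.7 p [536.4 180.7  59.2] zyaw 80.6 dy 0.0 F [-0.1  0.9 -2.1] gap 50.3 j [ 0.27  0.76 -0.88  1.88  0.77  0.88  0.41] tilt 0.75
[]
side 44 [225 134  47  40 925] 47.5 [652.6 166.8 136.1  93.9  81.8]
side 31 [219 139  56  45 454] 34.7 [643.6 166.6 166.9 111.6  83.3]
side 31 [192 159  45  34 593] 35.2 [536.2 183.  127.3  86.2  81.5]
top 44 [186 144  46  32 701] 48.1 [664.1 167.1 138.8  74.4  80.7]
```

View pics/s13.png

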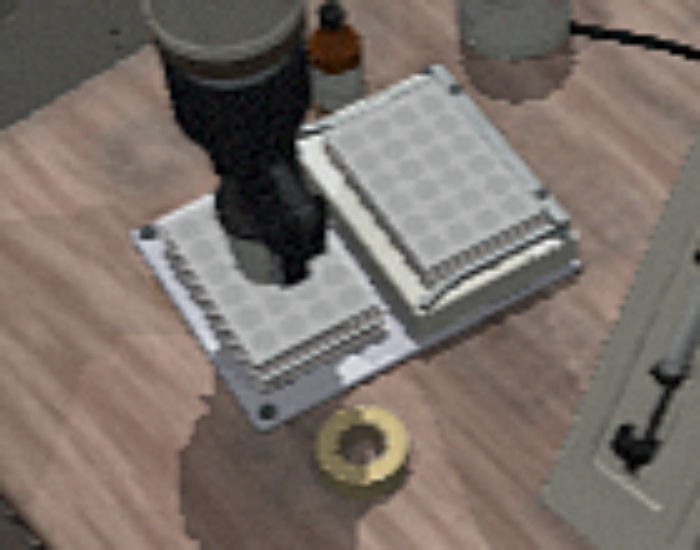

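The cup hovers over the middle of the plate (zoomed pixel 265,260). I'll lower it gently.

{"fn": "jog_arm", "kwargs": {
  "increments": [
    [0.7,2,0,1,0],
    [0.7,0,0,0,0]
  ]
}}

```text
t: 23.05
tcp_pos: [537.5, 182.2, 58.4]
ee_rot: [-2.225, 1.557, -0.819]
force: [-0.9, 0.1, -1.9]
finger_gap: 50.2
```

{"fn": "jog_arm", "kwargs": {
  "increments": [
    [0.7,1,0,0,0],
    [0.7,0,0,0,0]
  ]
}}

```text
t: 23.3
tcp_pos: [537.8, 182.3, 57.7]
ee_rot: [-2.186, 1.557, -0.78]
force: [-0.2, -0.2, -1.0]
finger_gap: 50.0
```

{"fn": "jog_arm", "kwargs": {
  "increments": [
    [0.7,1,0,0,0],
    [0.7,0,0,0,0]
  ]
}}

```text
t: 23.55
tcp_pos: [537.8, 182.2, 56.7]
ee_rot: [-2.184, 1.556, -0.777]
force: [0.3, -1.4, -1.1]
finger_gap: 50.2
```

{"fn": "jog_arm", "kwargs": {
  "increments": [
    [0.7,1,0,0,0],
    [0.7,0,0,0,0]
  ]
}}

```text
t: 23.8
tcp_pos: [537.9, 182.3, 55.7]
ee_rot: [-2.176, 1.556, -0.77]
force: [0.3, -0.1, -2.3]
finger_gap: 49.9
```

{"fn": "jog_arm", "kwargs": {
  "increments": [
    [0.7,1,0,0,0],
    [0.7,0,0,0,0]
  ]
}}

```text
t: 24.05
tcp_pos: [537.8, 182.2, 54.4]
ee_rot: [-2.191, 1.556, -0.784]
force: [-0.5, -0.6, -1.8]
finger_gap: 50.1
```

{"fn": "jog_arm", "kwargs": {
  "increments": [
    [0.7,0.7,0,0,0],
    [0.7,0,0,0,0],
    [0.7,0,0,0,0]
  ]
}}

```text
t: 24.42
tcp_pos: [537.8, 182.1, 53.6]
ee_rot: [-2.2, 1.557, -0.794]
force: [-0.7, 0.2, -1.0]
finger_gap: 49.5
```

{"fn": "jog_arm", "kwargs": {
  "increments": [
    [0.7,0.8,0,0,0],
    [0.7,0,0,0,0],
    [0.7,0,0,0,0]
  ]
}}

```text
t: 24.8
tcp_pos: [537.8, 182.1, 52.8]
ee_rot: [-2.202, 1.557, -0.795]
force: [0.3, -0.3, 0.2]
finger_gap: 49.7
```

{"fn": "jog_arm", "kwargs": {
  "increments": [
    [0.7,0.5,0,0,0],
    [0.7,0,0,0,0]
  ]
}}

```text
t: 25.05
tcp_pos: [538.0, 182.0, 52.4]
ee_rot: [-2.192, 1.556, -0.785]
force: [-0.7, -0.2, -1.9]
finger_gap: 49.7
```

Run:
```python
from h import *
from workcell import telemetry,eyes
for i in range(4):
    s=telemetry.get_state();print(s["t"],s["force"].round(1),s["tcp_pos"].round(1))
    c=eyes.capture("side")
cv2.imwrite("pics/s14.png",cv2.resize(c["frame"][120:230,160:300],None,fx=5,fy=5))
```

```text
25.05 [-0.7 -0.2 -1.9] [538.  182.   52.4]
25.1 [ 0.1 -0.1  0.2] [537.9 182.1  52.4]
25.15 [-0.1 -0.9 -0.9] [537.9 182.1  52.4]
25.2 [-0.8  0.1  1.4] [537.9 182.1  52.5]
```

View pics/s14.png

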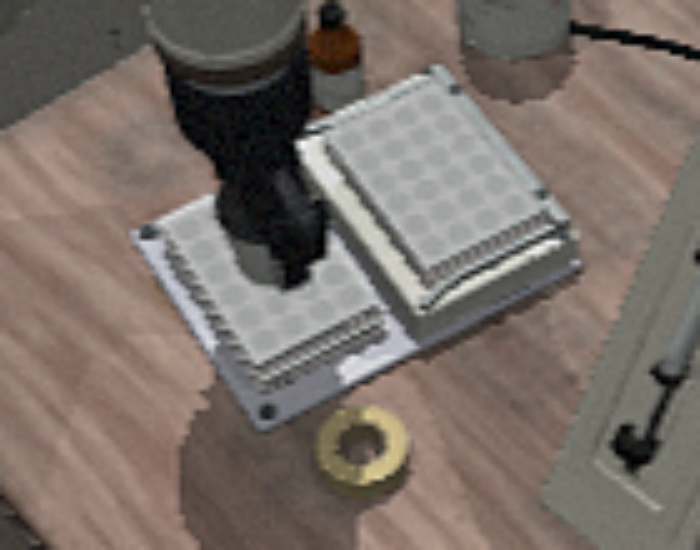

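The mean Fz has gone from about -1.7 N to about -0.3 N, so the plate is carrying the cup. I'll release gradually.

{"fn": "jog_arm", "kwargs": {
  "increments": [
    [0.15,0,0,0,0],
    [0.0,0,0,0,0],
    [-0.3,0,0,0,0],
    [-1,0,0,0,0],
    [-1,0,0,0,0],
    [-1,0,0,0,0]
  ]
}}

```text
t: 26.0
tcp_pos: [538.3, 182.6, 52.9]
ee_rot: [-2.112, 1.556, -0.705]
force: [0.0, 0.2, 0.6]
finger_gap: 85.4
```

{"fn": "jog_arm", "kwargs": {
  "increments": [
    [-1,-15,0,0,0],
    [-1,-30,0,0,0],
    [-1,-50,0,0,0],
    [-1,-30,20,-20,0],
    [-1,0,45,-40,0],
    [-1,0,40,-40,0],
    [-1,0,10,-50,0],
    [-1,0,0,0,0]
  ]
}}

```text
t: 27.0
tcp_pos: [396.1, 52.0, 185.7]
ee_rot: [-2.154, 1.551, -0.747]
force: [-0.6, 0.3, 0.6]
finger_gap: 85.3
```

```bash
python3 m.py 15
python3 - <<'E'
from h import *
from workcell import eyes
c=eyes.capture("top");P=world(c);P0=world(pickle.load(open("top0.pkl","rb")))
cv2.imwrite("pics/t15.png",cv2.resize(c["frame"][110:260,130:290],None,fx=4,fy=4)[:600])
m=((P[...,2]>85)&(P[...,2]<102)&(abs(P[...,0]-537)<50)&(abs(P[...,1]-183)<60)).astype(np.uint8)
q=P[m>0];print("lid",len(q),np.median(q,0),cv2.minEnclosingCircle(q[:,:2].astype(np.float32)))
E
```

```text
t 27.0 p [396.1  52.  185.7] zyaw 80.6 dy 0.0 F [-0.6  0.3  0.6] gap 85.3 j [ 0.94  0.29 -1.28  2.19  0.39  0.89  0.83] tilt 1.15
[]
side 44 [225 135  45  39 921] 47.4 [652.3 164.3 130.3  94.4  81.8]
side 31 [217 142  58  41 454] 34.6 [644.7 165.8 167.9 112.7  82.3]
side 31 [199 158  38  35 545] 35.2 [536.1 181.6 127.3  86.   80.8]
top 44 [ 183  143   50   39 1284] 48.3 [653.6 168.8 139.2  95.2  81.5]
top 31 [177 143  60  46 595] 35.1 [645.5 165.7 166.5 113.2  81.2]
top 31 [175 185  49  36 895] 36.2 [535.9 183.7 127.5  85.3  81.7]
lid 314 [536.93477579 180.84618833  92.71661048] ((537.95947265625, 180.62037658691406), 27.604455947875977)
```

View pics/t15.png

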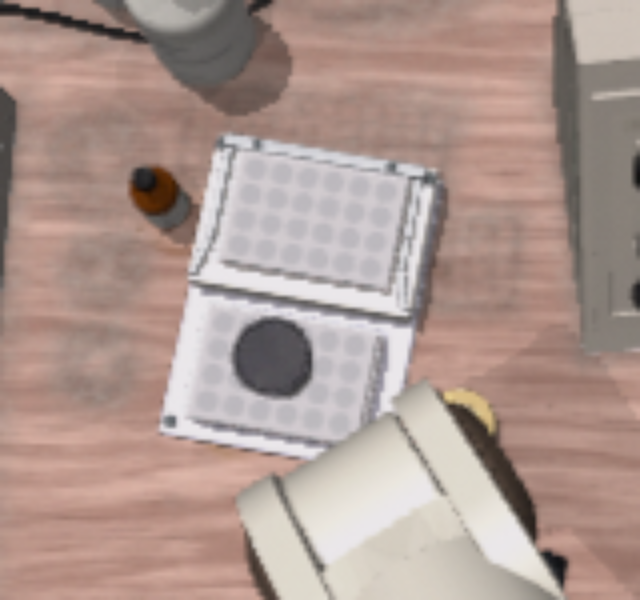

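View pics/s15.png

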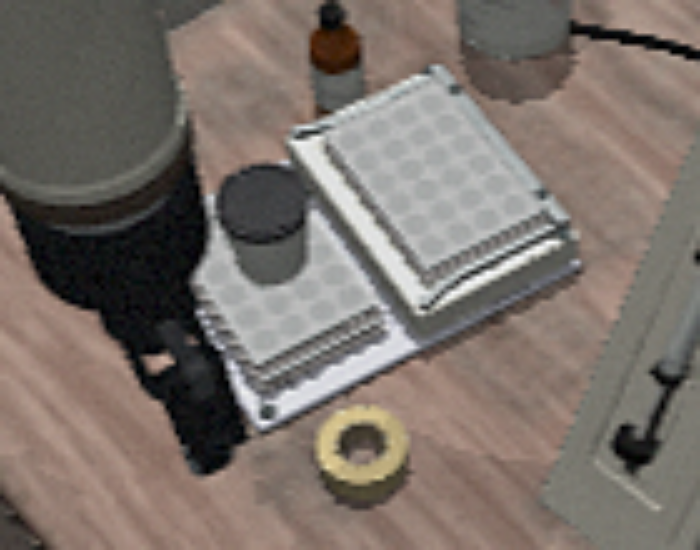

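Both views show the cup upright near the middle of the middle plate (lid at top-view zoomed pixel 273,357), the top plate at the stop, and the arm clear. I'm handing in.

```bash
python3 -c "
from workcell import arm
print(arm.close_job())"
```

```text
the job is handed in; nothing more can be done
None
```

The job is done and handed in at about 27 s of the 72 s allowed; the hand-in reported no verdict. I stood the cup on the worktop at about (456, -132) mm and slid the top plate onto the bed with the fingers against its rear edge. The cup then went back on the middle plate.

What the last checks showed:
- **Top plate:** it lies against the end stop, flat and square. Its centre is near (649, 165) mm and its top is at about 47–48 mm. The measured outline was about 94 mm long rather than 86 mm because it merged with the stop bar, so the centre is partly inferred. The last push steps moved the tool by only 0.1–0.5 mm, but the measured push force stayed within noise.
- **Two remaining plates:** only the middle plate's top could be measured. Its centre read (536, 183.5) mm, within 1–2 mm of the starting stack centre. The bottom plate was checked only by eye and looks undisturbed.
- **Cup:** it stands upright and released at (538, 181) mm, about 3.5 mm from the plate centre. Its lid is at about 93 mm, against an expected 94 mm.
- **Bottles and tape:** the tape roll and dropper look unmoved in the last pictures. The bottle was last in view before the cup's return trip and was unmoved then.
- **Disagreement:** the tool-height reading at which the cup touched down was 2–3 mm lower than expected both times, so I set it down by watching the force.

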